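# Check-weigh a roast sample canister and file it as full or short

## Task

Check-weigh the sample canister that stands loose on the bench: set it gently on the balance pan, slide it lightly along the pan until it stands snug against both walls of the orange corner stop, let go of it and wait until the beam has come to rest. If it makes the pan sink it is full and goes upright into the free pocket of the green tray; if the pan stays up it is short and goes upright into the free pocket of the red tray. Touch the balance only with the canister, and leave the cup and the canisters already sorted where they are.

Things in the scene. Friction and masses are not known exactly. Their poses are not given: they have to be found in the camera images.
- canister: The canister to be weighed: an upright round steel tin with a black lid and a brown paper band, 48 mm in diameter and 85 mm tall. Origin at the centre of its underside, z up. 180 to 450 g. Starts standing on the bench. When it is taken off the pan it leans with the pan and touches the walls: a hard grip that shoves it towards a wall, or straightens it along the balance's y, presses it on the balance; a light grip (about 10 N) along the balance's x does not.
- balance: Beam balance fixed to the bench. Origin on the bench below the beam's pivot (85 mm up). y runs along the beam towards the pan, x along the pivot axis away from the robot. Base 130 x 200 x 18 mm, posts 100 mm high, pointer and dial 195 mm high at the pivot; brass counterweight, 64 mm thick, 85 to 135 mm to -y of the pivot. The canister must not press on it with over 15 N.
- pan (a point): Centre of the upper face of the pan, a flat aluminium plate 140 (x) by 120 mm carried by the beam 160 mm from the pivot; axes those of the balance, tipped with the beam. 100 mm above the bench when level, about 110 mm with the pan up. On it stands the orange L-shaped corner stop, walls 20 mm high, 6 mm thick: one on the +x side of the canister's place, one on its -y side.
- set_down (a point): Point on the pan, 30 mm to -x and 14 mm to +y of its centre, where a canister is always clear of the corner stop and wholly on the pan. Where the stop is clamped differs daily and is not measured: in it the canister's centre lies 27 to 57 mm to +x and 15 to 25 mm to -y of this point. Slide +x and -y until each wall is felt; friction on the pan takes 1 to 4 N, so 5 N means a wall; that does not shift it.
- beam (a joint): Tilt of the beam in rad: -0.06 = pan fully up (as at the start, pulled by the counterweight), 0 = level, +0.06 = pan fully down; it rests at one end or the other. A canister over about 300 g in the corner stop sinks the pan by 19 mm, in 2 s or less; a lighter one leaves it up. The empty pan turns freely: pressing it with about 3 N pushes it down.
- green_tray: Steel tray with green sides and floors, for full canisters, fixed to the bench: 84 x 150 mm, walls 28 mm high and 4 mm thick, with a wall across the middle making two pockets side by side along its y axis, each 76 mm (x) by 69 mm (y). Origin under its centre. The pocket at -y holds a sorted canister, the one at +y is free. Floor 4 mm above the bench.
- green_tray_pocket (a point): Centre of the floor of the green tray's free pocket, 36 mm to +y of the tray's centre and 4 mm above the bench; axes those of the tray.
- red_tray: Steel tray with red sides and floors, for short canisters, fixed to the bench; same shape, axes and pockets as the green tray. The two trays swap places from run to run.
- red_tray_pocket (a point): Centre of the floor of the red tray's free pocket, 36 mm to +y of the tray's centre and 4 mm above the bench; axes those of the tray.
- done_green: A canister already sorted, standing in the -y pocket of the green tray: same size as the one to be weighed. Leave alone. Origin at the centre of its underside.
- done_red: A canister already sorted, standing in the -y pocket of the red tray. Leave alone. Origin at the centre of its underside.
- cup: White tasting cup standing on the bench, 72 mm across the rim, 75 mm tall. Leave alone. Origin at the centre of its underside.

How it is judged:
On the way:
1. the canister stands on the pan, released, within 3 mm of snug in the corner stop, and the beam has come to rest (horizontal distance between canister and stop_c2 below 0.003 m and contact force between canister and balance above 1 N and contact force between canister and the fingers below 0.05 N and velocity of joint beam between -0.03 and 0.03 rad/s and angle between canister's own z axis and vertical below 0.12 rad), for 0.5 s.
At the end, for the whole second after the job is handed in: The canister stands upright (within 0.1 rad), at rest, on the floor of a tray's free pocket, within 20 mm of the pocket's centre: in the green tray if it weighs over 300 g, in the red tray if it weighs less (within 20 g of 300 g either will do) (((horizontal distance between canister and green_tray_pocket below 0.02 m and z of canister in the frame of green_tray_pocket below 0.006 m and contact force between canister and green_tray above 2.747 N) or (horizontal distance between canister and red_tray_pocket below 0.02 m and z of canister in the frame of red_tray_pocket below 0.006 m and contact force between canister and red_tray between 1 and 3.139 N)) and angle between canister's own z axis and vertical below 0.1 rad and linear speed of canister below 0.02 m/s); the robot touches nothing.
It fails at once if the canister pressed or knocked against the balance with more than 15 N (contact force between canister and balance above 15 N).
It fails at once if the hand or arm pushes on the balance (over 4 N) (contact force between any of the fingers, the arm and balance above 4 N).
It fails at once if the canister dropped or rammed into a tray (over 25 N) (contact force between canister and green_tray above 25 N or contact force between canister and red_tray above 25 N).
It fails at once if the canister tipped by more than 0.5 rad (angle between canister's own z axis and vertical above 0.5 rad).
It fails at once if the cup or a sorted canister moved by more than 15 mm (distance of any of cup, done_green, done_red from where it was at the start of the episode above 0.015 m).
It also fails if it takes over 61 s, if anything falls off the work surface, if the arm or the gripper's body presses on something with over 40 N, if the wrist force passes 120 N, or if a joint passes its speed limit or range.

## Robot

A 7-joint arm with a two-finger parallel gripper is mounted at the origin on the work surface. World frame = base frame: x ahead of the robot, y to its left, z up, the work surface at z = 0. Lengths are in m, angles in rad, forces in N, time in s.
With the tool pointing down it reaches from about 0.4 to 0.75 m from the base axis. Payload 19.5 kg.
Tool frame: the origin (TCP) lies midway between the tips of the shut fingers; the grasp point (between the pads) lies 19 mm behind it; z points along the fingers, y is the line along which they close (so a half turn about z gives the same grasp; the last joint's range is limited). The gripper opens to 85 mm and grips with 20 to 120 N. Pads are 22 mm wide; open, the fingers measure 114 mm over their backs; the gripper's body (76 mm by 85 mm) begins 54 mm behind the grasp point. The pads swing forward as they close: fully open they stand 13 mm farther back than shut.
Start: joints at [1.144, 0.707, -0.028, 1.485, 0.022, 0.951, -0.075], TCP at [0.216, -0.533, 0.231] pointing down, gripper open.
Joint ranges: [-2.71, 2.71], [-0.32, 2.16], [-1.57, 1.52], [0, 2.45], [-1.46, 4.6], [0, 2.02], [-2.83, 2.83]. Speed limits (rad/s): [1.89, 1.89, 2.57, 2.57, 3.01, 3.01, 3.01].

## Interface

Orientations are given as a rotation vector (axis times angle).
In Python, from workcell import manip, imaging, order gives the robot as it stands. The module is installed in compiled form; this text tells all that it offers.
- The arm moves only by the shell command python3 -m handwheel 'ROWS' [FORCE]. ROWS is JSON, a list of rows, each a list of 7 numbers: the shift along the tool's x, y, z in m, then the turn, a rotation vector about the tool's x, y, z in rad, then the opening, from -1 (shut) to 1 (fully open). In form: [[x, y, z, ax, ay, az, gripper], ...]. A call has exactly 10 rows; each row shifts and turns the commanded pose from where the row before left it, along the tool's axes as they then stand; what a row does not reach is not made up. A row lasts 1/8 s, in which the tool goes at most 62.5 mm and 10.7 degrees, less where a joint would pass 70% of its speed; a pose out of reach is approached as far as the arm can. A call with a gripper value outside its range is refused whole. The fingers move at their own pace and stop on an object; FORCE is the grip in N (left out, the last holds). Time passes only in rows, so rows that do not move let the fingers close, or fill a call up. It gives the time, the measured TCP pose, the force, the opening and the grip force at its end, in the units of the state.
- manip.get_state(): the state, without advancing time (a new reading comes with each control period).
- imaging.get_image(name): name is "scene" or "side" or "wrist"; returns (picture, depth): 480x640x3 uint8, blue, green, red; 480x640 float32, m along the optical axis (not along the pixel's ray), 0 where there is no reading.
- imaging.calibration(name): a dict with "fx", "fy", "cx", "cy" (pixels), "dist_coeffs" ([k1, k2, p1, p2, k3] as OpenCV has them; the pictures are not rectified), "rvec" (rotation vector, rad) and "tvec" (3), from world to camera coordinates, as OpenCV has them; the wrist camera has in their place "T_tool_cam" (4x4, takes a point from camera to tool coordinates, whose origin is the TCP and whose axes are the flange's). Camera axes: x right, y down, z forward; pixel columns grow to the right and rows downward; lengths in m; the calibration is good to about 2 mm. A picture is of the moment at which its call begins: read the wrist's pose just before it. calibration takes no time and is no camera call.
- order.job_done(): hands the job in; it is judged then, once.
The state is a dict: "t": time; "joint_positions": joint angles; "dq": joint speeds; "joint_efforts": joint torques, N m; "position": TCP position; "ee_rot": TCP orientation; "contact_force": force on the tool from outside, world axes, zero at the start; "moment": the same for the moment, N m; "opening": opening from 0.0 (shut) to 1.0 (fully open); "gripper_force": force on a finger pad.
Only numpy, scipy, OpenCV 4.12 (cv2) and the standard library are available. Lean on these libraries where they do the work, as an engineer would, in place of code of your own. Each camera call takes 0.05 s, during which the arm holds its last target. There are 200 camera calls.

## Working session

There is one attempt and no reset: what is moved stays moved. The work goes in short steps, Python scripts to look and compute and a shell command to move; the robot and the scene stay as the last step left them, time stands still between calls to the robot, and variables do not carry over. Pictures are saved under pics/ and viewed, at most 10 in all, crops included, and the job is handed in when it is done.

```bash
mkdir -p pics; cat > h.py <<'E'
import numpy as np, cv2
from workcell import manip, imaging, order
def cam(name):
    s=manip.get_state(); im,d=imaging.get_image(name); return s,im,d,imaging.calibration(name)
def pose(s):
    T=np.eye(4); T[:3,:3]=cv2.Rodrigues(np.array(s["ee_rot"],float))[0]; T[:3,3]=s["position"]; return T
def world(c,d,uv,s=None,depth=None):
    K=np.array([[c["fx"],0,c["cx"]],[0,c["fy"],c["cy"]],[0,0,1]]); out=[]
    for u,v in uv:
        n=cv2.undistortPoints(np.array([[[u,v]]],float),K,np.array(c["dist_coeffs"],float))[0,0]
        z=depth if depth else float(np.median(d[int(v)-1:int(v)+2,int(u)-1:int(u)+2]))
        p=np.array([n[0]*z,n[1]*z,z])
        if "rvec" in c:
            R=cv2.Rodrigues(np.array(c["rvec"],float))[0]; p=R.T@(p-np.array(c["tvec"],float).ravel())
        else: p=(pose(s)@np.array(c["T_tool_cam"])@np.r_[p,1])[:3]
        out.append(p)
    return np.array(out)
E
python3 - <<'E'
from h import *
s,im,d,c=cam("scene"); cv2.imwrite("pics/scene.png",im); np.savez("scene.npz",im=im,d=d)
s,im2,d2,c2=cam("side"); cv2.imwrite("pics/side.png",im2); np.savez("side.npz",im=im2,d=d2)
print(s); print(c,c2); print(imaging.calibration("wrist"))
E
```

```text
{'t': 0.05, 'joint_positions': array([ 1.14431959,  0.70709844, -0.02757137,  1.48497709,  0.02198944,
        0.95086488, -0.07548205]), 'dq': array([ 0.00170784, -0.00148198,  0.00028364, -0.00099437,  0.00086355,
        0.00046851, -0.00122778]), 'joint_efforts': array([ 1.84003817e-03, -8.85257006e+01,  1.23843033e+00, -2.36752635e+01,
        1.71253301e-02,  4.94460735e-03, -9.97950633e-05]), 'position': array([ 0.21571781, -0.53273835,  0.23083564]), 'ee_rot': array([-3.08264218e+00, -6.00454492e-01,  3.94831543e-04]), 'contact_force': array([0.40403318, 0.06293358, 0.69592214]), 'moment': array([ 0.0011233 , -0.00779457,  0.00454877]), 'gripper_force': 0.0, 'opening': 0.9983641512788456}
{'fx': 611.5086750036528, 'fy': 611.5086750036528, 'cx': 323.14959310637335, 'cy': 240.16548355142177, 'dist_coeffs': array([-0.15191725,  0.        ,  0.        ,  0.        ,  0.        ]), 'rvec': array([ 1.98157532,  1.28406638, -0.58892365]), 'tvec': array([-0.24106589, -0.21529236,  1.88515956])} {'fx': 624.4185253280976, 'fy': 624.4185253280976, 'cx': 315.4704562118086, 'cy': 241.36126267745072, 'dist_coeffs': array([-0.12359777,  0.        ,  0.        ,  0.        ,  0.        ]), 'rvec': array([ 0.96949717, -2.56115008,  0.95520408]), 'tvec': array([0.4149842 , 0.32487159, 1.28306013])}
{'fx': 343.8596963685126, 'fy': 343.8596963685126, 'cx': 325.3563739369804, 'cy': 246.0731753188728, 'dist_coeffs': array([-0.02163021,  0.        ,  0.        ,  0.        ,  0.        ]), 'T_tool_cam': array([[-2.80955847e-04, -9.58682892e-01, -2.84476772e-01,
         7.30744854e-02],
       [ 9.99999919e-01, -1.87330273e-04, -3.56322577e-04,
         1.55936048e-03],
       [ 2.88309247e-04, -2.84476849e-01,  9.58682867e-01,
        -1.42457942e-01],
       [ 0.00000000e+00,  0.00000000e+00,  0.00000000e+00,
         1.00000000e+00]])}
```

View pics/scene.png

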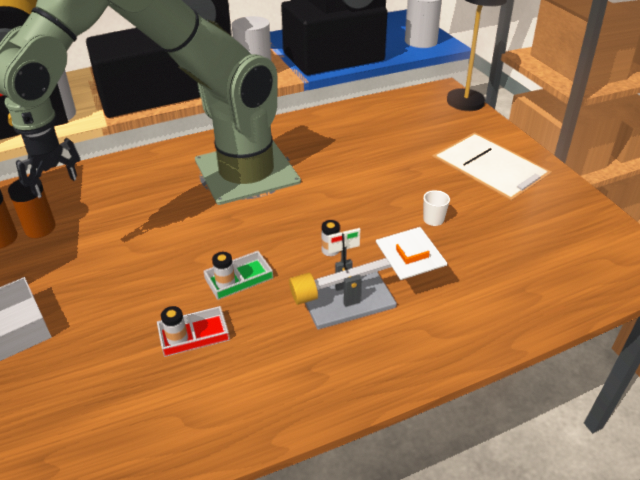

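View pics/side.png

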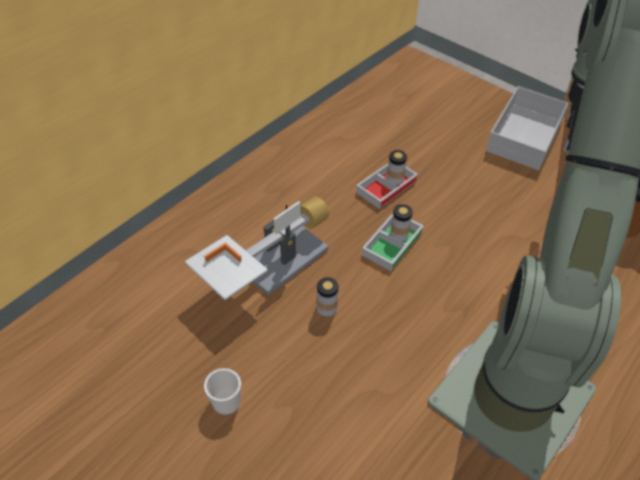

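Scene: the loose canister is at (331,230), behind the dial; the pan at (411,252) has the orange stop at (412,254). The green tray is at (238,275), red at (193,330), cup at (435,208). Side: canister lid at (327,287), pan at (227,267), green tray at (393,241), red at (387,184).

```bash
python3 - <<'E'
from h import *
S=np.load("side.npz");c=imaging.calibration("side")
cv2.imwrite("pics/c1.png",cv2.resize(S["im"][140:320,170:430],None,fx=3,fy=3,interpolation=cv2.INTER_CUBIC))
pts=dict(lid=(327,287),pan=(227,270),g_lid=(402,213),g_floor=(386,247),r_lid=(398,157),r_floor=(375,189),cup=(223,385),cw=(314,210))
for k,p in pts.items(): print(k,world(c,S["d"],[p])[0].round(4))
A=np.load("scene.npz");c=imaging.calibration("scene")
for k,p in dict(lid=(331,227),g_lid=(222,259),r_lid=(172,315),g_floor=(250,270),r_floor=(208,327),pan=(400,245)).items(): print(k,world(c,A["d"],[p])[0].round(4))
E
```

```text
lid [0.4393 0.0916 0.086 ]
pan [0.6206 0.216  0.1109]
g_lid [ 0.4466 -0.1946  0.0895]
g_floor [ 0.4469 -0.1432  0.0077]
r_lid [ 0.5731 -0.3503  0.0915]
r_floor [ 0.5939 -0.2891  0.0051]
cup [0.465  0.3881 0.0228]
cw [ 0.6006 -0.0482  0.1071]
lid [0.449  0.0859 0.0844]
g_lid [ 0.4546 -0.2024  0.0882]
r_lid [ 0.5825 -0.356   0.088 ]
g_floor [ 0.4315 -0.1312  0.0038]
r_floor [ 0.5724 -0.2826  0.0038]
pan [0.604  0.1961 0.1085]
```

View pics/c1.png

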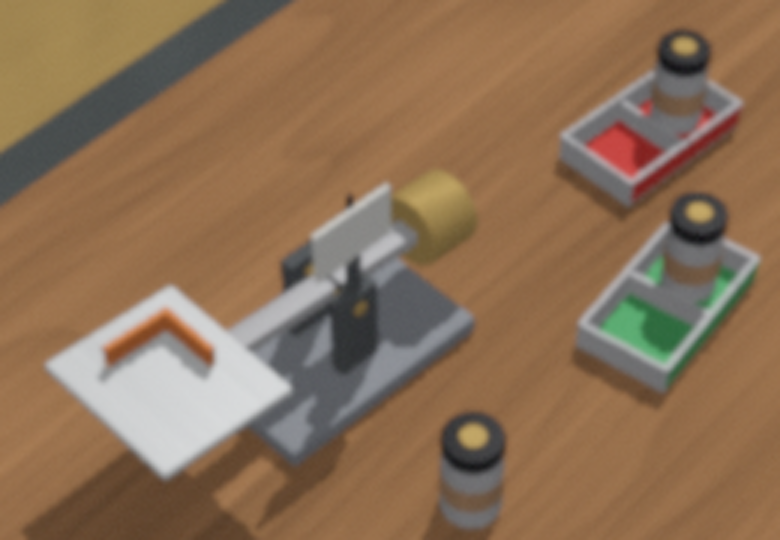

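The crop (3x, offset (170,140)) shows pan corners at (172,286), (45,366), (166,480) and (292,388). The stop's inner corner is near (168,322), and the green and red free pockets are towards the lower left of each tray.

```bash
cat >> h.py <<'E'
def onz(c,uv,z,s=None):
    a=world(c,None,uv,s,0.1); b=world(c,None,uv,s,1.0)
    z=np.broadcast_to(z,len(uv)); t=(z-a[:,2])/(b[:,2]-a[:,2]); return a+t[:,None]*(b-a)
E
python3 - <<'E'
from h import *
c=imaging.calibration("side")
f=lambda L:[(170+(u+.5)/3-.5,140+(v+.5)/3-.5) for u,v in L]
P=onz(c,f([(172,286),(45,366),(166,480),(292,388)]),[.1064,.1136,.1136,.1064]);print(P.round(4),P.mean(0))
e=(P[1]-P[0]+P[2]-P[3]);print("y dir angle",np.degrees(np.arctan2(e[1],e[0])))
# tray top rims (z .028): -x+y, +x+y, +x-y?, -x-y
for n,L in dict(g=[(665,378),(578,322),(758,258)],r=[(632,198),(562,133),(742,103)]).items():
    Q=onz(c,f(L),.028);print(n,Q.round(4))
    m=(Q[1]+Q[2])/2;print("ctr",m, "yang",np.degrees(np.arctan2(*(Q[0]-Q[2])[[1,0]])))
for n,p in dict(lid=(473,437),gl=(699,212),rl=(684,46)).items(): print(n,onz(c,f([p]),.088 if n!="lid" else .085).round(4))
s=manip.get_state();print(pose(s).round(3))
E
```

```text
[[0.698  0.1435 0.1064]
 [0.7058 0.2636 0.1136]
 [0.5644 0.2746 0.1136]
 [0.5599 0.1535 0.1064]] [0.6320536  0.20880855 0.11      ]
y dir angle 87.07549769544315
g [[ 0.3933 -0.0904  0.028 ]
 [ 0.4809 -0.09    0.028 ]
 [ 0.4119 -0.2451  0.028 ]]
ctr [ 0.44638174 -0.16756262  0.028     ] yang 96.82394006300649
r [[ 0.5331 -0.23    0.028 ]
 [ 0.6281 -0.2524  0.028 ]
 [ 0.5313 -0.3916  0.028 ]]
ctr [ 0.57974021 -0.32199486  0.028     ] yang 89.3787740329889
lid [[0.4422 0.0871 0.085 ]]
gl [[ 0.4514 -0.2042  0.088 ]]
rl [[ 0.5805 -0.3596  0.088 ]]
[[ 0.927  0.375 -0.     0.216]
 [ 0.375 -0.927  0.001 -0.533]
 [-0.    -0.001 -1.     0.231]
 [ 0.     0.     0.     1.   ]]
```

```bash
python3 -m handwheel '[[0.055,-0.0085,0,0,0,-0.1,1],[0.055,-0.0085,0,0,0,-0.1,1],[0.055,-0.0085,0,0,0,-0.1,1],[0.055,-0.0085,0,0,0,-0.1,1],[0.055,-0.0085,0,0,0,-0.1,1],[0.055,-0.0085,0,0,0,-0.1,1],[0.055,-0.0085,0,0,0,-0.1,1],[0.055,-0.0085,0,0,0,-0.1,1],[0.055,-0.0085,0,0,0,-0.1,1],[0.055,-0.0085,0,0,0,-0.1,1]]'
cat >> h.py <<'E'
def to(x,y,z,yaw=None):
    "remaining shift in tool axes, and turn about tool z to bring tool x to heading yaw (deg)"
    s=manip.get_state();T=pose(s);h=np.degrees(np.arctan2(T[1,0],T[0,0]))
    print("t",round(s["t"],2),"pos",T[:3,3].round(4),"heading",h.round(2),"tilt",T[:2,2].round(4),"F",s["contact_force"].round(2))
    print("shift",(T[:3,:3].T@(np.array([x,y,z])-T[:3,3])).round(4),"turn", None if yaw is None else np.radians(h-yaw).round(4))
E
python3 -c "
from h import *
to(.443,.087,.23,87.3)"
```

```text
t: 1.35
position: [0.5098, -0.0854, 0.2311]
ee_rot: [-2.415, -2.009, 0.0]
contact_force: [0.8, -0.8, 0.5]
opening: 1.002
gripper_force: 0.0
t 1.35 pos [ 0.5098 -0.0854  0.2311] heading 79.53 tilt [-0.0002  0.0002] F [ 0.85 -0.8   0.46]
shift [ 0.1574 -0.097   0.0011] turn -0.1356
```

```bash
python3 -m handwheel '[[0.039,-0.024,0,0,0,0,1],[0.039,-0.024,0,0,0,0,1],[0.039,-0.024,0,0,0,0,1],[0.039,-0.024,0,0,0,0,1],[0,0,0,0,0,-0.07,1],[0,0,0,0,0,-0.066,1],[0,0,0,0,0,0,1],[0,0,0,0,0,0,1],[0,0,0,0,0,0,1],[0,0,0,0,0,0,1]]'
python3 - <<'E'
from h import *
s,im,d,c=cam("wrist"); cv2.imwrite("pics/w1.png",im); np.savez("w1.npz",im=im,d=d,p=s["position"],r=s["ee_rot"])
to(.443,.087,.23,87.3)
E
```

```text
t: 2.6
position: [0.4441, 0.0839, 0.2313]
ee_rot: [-2.277, -2.165, -0.0]
contact_force: [0.2, 0.0, -0.2]
opening: 1.0
gripper_force: 0.0
t 2.65 pos [0.4441 0.0839 0.2313] heading 87.11 tilt [0.     0.0001] F [0.   0.93 0.03]
shift [ 0.0031 -0.0013  0.0013] turn -0.0033
```

View pics/w1.png

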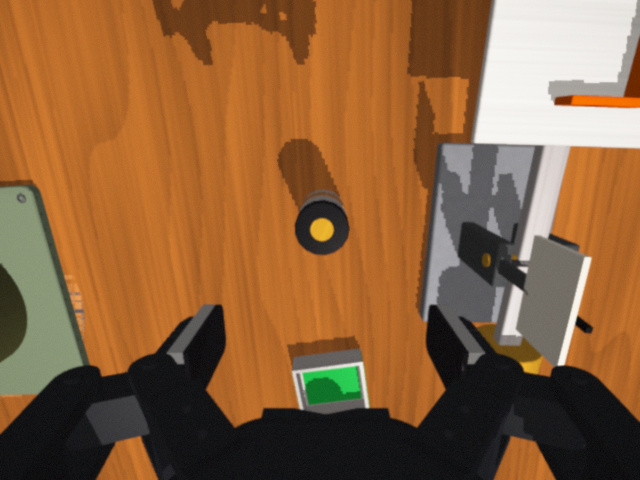

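Wrist view: the lid centre is at (322,230), the base's -x edge runs (441,143)→(420,318), and the pan's -x edge (492,0)→(473,143) and -y edge (473,143)→(640,148). The stop's wall is at (600,100), and the free green pocket is visible at (333,385).

```bash
python3 - <<'E'
from h import *
w=np.load("w1.npz");s=dict(position=w["p"],ee_rot=w["r"]);c=imaging.calibration("wrist")
print("lid",onz(c,[(322,230)],.085,s).round(4), world(c,w["d"],[(322,230)],s).round(4))
B=onz(c,[(441,143),(420,318)],.018,s);print("base",B.round(4),np.degrees(np.arctan2(*(B[0]-B[1])[[1,0]])))
P=onz(c,[(492,1),(473,143),(638,148)],[.1124,.1064,.1064],s);print("pan",P.round(4))
print(np.degrees(np.arctan2(*(P[0]-P[1])[[1,0]])),np.degrees(np.arctan2(*(P[2]-P[1])[[1,0]])))
print(world(c,w["d"],[(485,135),(495,20),(600,135)],s).round(4))
G=onz(c,[(293,369),(360,364)],.028,s);print("green +y rim",G.round(4))
E
```

```text
lid [[0.4425 0.0841 0.085 ]] [[0.4425 0.0843 0.0859]]
base [[ 0.5641  0.1506  0.018 ]
 [ 0.5484 -0.0425  0.018 ]] 85.35676095702567
pan [[0.5641 0.2414 0.1124]
 [0.5595 0.1506 0.1064]
 [0.6871 0.1416 0.1064]]
87.10058032760456 -4.055483415374091
[[0.5682 0.156  0.1064]
 [0.5676 0.2305 0.111 ]
 [0.6557 0.1523 0.1064]]
green +y rim [[ 0.3981 -0.0963  0.028 ]
 [ 0.4771 -0.0935  0.028 ]]
```

```bash
python3 -m handwheel '[[0,-0.0016,0.04,0,0,0.016,1],[0,0,0.04,0,0,0,1],[0,0,0.04,0,0,0,1],[0,0,0.04,0,0,0,1],[0,0,0.02,0,0,0,1],[0,0,0.015,0,0,0,1],[0,0,0,0,0,0,1],[0,0,0,0,0,0,0],[0,0,0,0,0,0,-1],[0,0,0,0,0,0,-1]]' 25
python3 -m handwheel '[[0,0,0,0,0,0,-1],[0,0,0,0,0,0,-1],[0,0,0,0,0,0,-1],[0,0,-0.01,0,0,0,-1],[0,0,-0.03,0,0,0,-1],[0,0,-0.05,0,0,0,-1],[0,0,-0.05,0,0,0,-1],[0,0,-0.02,0,0,0,-1],[0,0,0,0,0,0,-1],[0,0,0,0,0,0,-1]]'
python3 - <<'E'
from h import *
to(.443,.087,.23,86.2); print(manip.get_state())
E
```

```text
t: 3.9
position: [0.4427, 0.084, 0.0369]
ee_rot: [2.293, 2.147, 0.001]
contact_force: [-0.7, 0.2, 10.1]
opening: 0.558
gripper_force: 24.4
t: 5.15
position: [0.4421, 0.0838, 0.1956]
ee_rot: [-2.293, -2.147, 0.002]
contact_force: [0.8, -0.0, -3.7]
opening: 0.555
gripper_force: 27.1
t 5.15 pos [0.4421 0.0838 0.1956] heading 86.22 tilt [-0.0011 -0.0003] F [ 0.81 -0.02 -3.72]
shift [ 0.0032  0.0006 -0.0344] turn 0.0003
{'t': 5.15, 'joint_positions': array([-0.1086346 ,  0.59345143, -0.25153829,  1.96358287,  0.24370379,
        0.6144808 , -0.5851297 ]), 'dq': array([-2.47673801e-03,  1.34697283e-02,  1.62379248e-03, -1.04069261e-04,
       -5.76073187e-05,  1.17612783e-03, -8.89902281e-04]), 'joint_efforts': array([ 4.01531858e-01, -7.50906658e+01, -2.47928046e+00, -1.70174378e+01,
       -1.32444495e-02,  9.71639366e-02,  1.95499527e-02]), 'position': array([0.44211449, 0.08381425, 0.19564089]), 'ee_rot': array([-2.29313480e+00, -2.14657054e+00,  1.55051637e-03]), 'contact_force': array([ 0.80639691, -0.02214521, -3.71753871]), 'moment': array([-0.0051795 , -0.00251155, -0.02585309]), 'gripper_force': 27.138684689998627, 'opening': 0.5545938984015871}
```

```bash
python3 -m handwheel '[[0.015,0.015,0,0,0,0,-1],[0.03,0.03,0,0,0,0,-1],[0.035,0.035,0,0,0,0,-1],[0.035,0.035,0,0,0,0,-1],[0.02,0.022,0,0,0,0,-1],[0.015,0.015,0,0,0,0,-1],[0,0,0,0,0,0,-1],[0,0,0,0,0,0,-1],[0,0,0,0,0,0,-1],[0,0,0,0,0,0,-1]]'
python3 - <<'E'
from h import *
s,im,d,c=cam("wrist"); cv2.imwrite("pics/w2.png",im); np.savez("w2.npz",im=im,d=d,p=s["position"],r=s["ee_rot"])
to(.604,.2235,.16,86.2)
E
```

```text
t: 6.4
position: [0.604, 0.2233, 0.1964]
ee_rot: [2.294, 2.147, -0.0]
contact_force: [-0.2, 0.1, -2.1]
opening: 0.559
gripper_force: 27.1
t 6.45 pos [0.604  0.2234 0.1965] heading 86.21 tilt [0.0001 0.0001] F [-0.37  0.72 -2.24]
shift [ 0.0001 -0.      0.0365] turn 0.0001
```

View pics/w2.png

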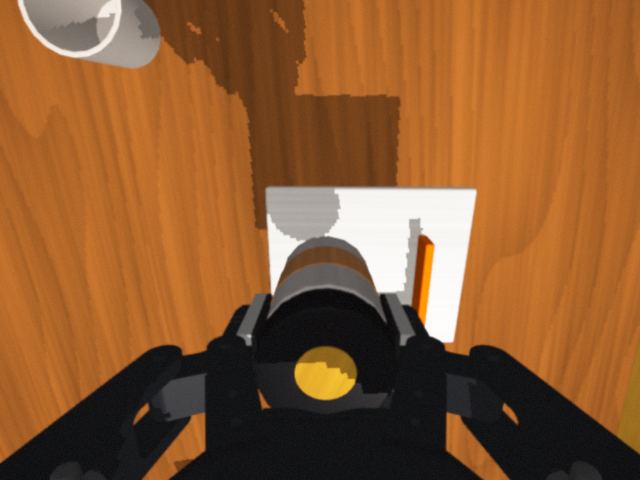

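The pan's +y edge runs (267,188)→(475,188), level in the picture, so the yaw is right. The stop's +x wall is at (430,240)→(420,325).

```bash
python3 - <<'E'
from h import *
w=np.load("w2.npz");s=dict(position=w["p"],ee_rot=w["r"]);c=imaging.calibration("wrist")
P=onz(c,[(267,188),(475,188),(455,342),(272,285)],[.1136,.1136,.1064,.111],s);print(P.round(4))
print(np.degrees(np.arctan2(*(P[1]-P[0])[[1,0]])))
T=pose(s); q=lambda p:(T[:3,:3].T@(p-T[:3,3])).round(4)
for p in P: print("tool",q(p))
for uv in [(433,242),(429,290),(421,237),(415,310)]: print(uv,q(world(c,w["d"],[uv],s)[0]), world(c,w["d"],[uv],s)[0].round(4))
E
```

```text
[[0.5702 0.2697 0.1136]
 [0.7058 0.2607 0.1136]
 [0.7003 0.1417 0.1064]
 [0.5654 0.2005 0.111 ]]
-3.7592662081842625
tool [ 0.044  -0.0368  0.0828]
tool [0.0441 0.0991 0.0828]
tool [-0.0751  0.1015  0.09  ]
tool [-0.0253 -0.037   0.0854]
(433, 242) [0.0067 0.0755 0.0852] [0.6797 0.225  0.1113]
(429, 290) [-0.021   0.0697  0.0666] [0.6721 0.1978 0.1299]
(421, 237) [0.0121 0.065  0.0785] [0.6696 0.2311 0.1179]
(415, 310) [ 0.0059  0.0381 -0.0145] [0.6423 0.2267 0.2109]
```

```bash
python3 -m handwheel '[[0,0,0.01,0,0,0,-1],[0,0,0.015,0,0,0,-1],[0,0,0.01,0,0,0,-1],[0,0,0.005,0,0,0,-1],[0,0,0.002,0,0,0,-1],[0,0,0.001,0,0,0,-1],[0,0,0.001,0,0,0,-1],[0,0,0,0,0,0,-1],[0,0,0,0,0,0,-1],[0,0,0,0,0,0,-1]]'
python3 -m handwheel '[[0,0,0.001,0,0,0,-1],[0,0,0,0,0,0,-1],[0,0,0.001,0,0,0,-1],[0,0,0,0,0,0,-1],[0,0,0.001,0,0,0,-1],[0,0,0,0,0,0,-1],[0,0,0.001,0,0,0,-1],[0,0,0,0,0,0,-1],[0,0,0,0,0,0,-1],[0,0,0,0,0,0,-1]]'
```

```text
t: 7.7
position: [0.6041, 0.2236, 0.1524]
ee_rot: [-2.293, -2.147, -0.0]
contact_force: [-0.4, -0.1, -1.8]
opening: 0.553
gripper_force: 27.1
t: 8.95
position: [0.6041, 0.2236, 0.1484]
ee_rot: [-2.293, -2.147, -0.0]
contact_force: [-1.0, 0.6, 0.6]
opening: 0.555
gripper_force: 27.2
```

```bash
python3 -m handwheel '[[0,0.003,0,0,0,0,-1],[0,0.005,0,0,0,0,-1],[0,0.006,0,0,0,0,-1],[0,0.006,0,0,0,0,-1],[0,0.006,0,0,0,0,-1],[0,0.004,0,0,0,0,-1],[0,0.002,0,0,0,0,-1],[0,0.001,0,0,0,0,-1],[0,0.001,0,0,0,0,-1],[0,0.001,0,0,0,0,-1]]'
python3 -m handwheel '[[0,0.0003,0,0,0,0,-1],[0,0.0003,0,0,0,0,-1],[0,0.0003,0,0,0,0,-1],[0,0.0003,0,0,0,0,-1],[0,0.0003,0,0,0,0,-1],[0,0.0003,0,0,0,0,-1],[0,0.0002,0,0,0,0,-1],[0,0,0,0,0,0,-1],[0,0,0,0,0,0,-1],[0,0,0,0,0,0,-1]]'
```

```text
t: 10.2
position: [0.639, 0.2214, 0.1484]
ee_rot: [-2.293, -2.147, -0.0]
contact_force: [-0.7, -0.4, 0.0]
opening: 0.556
gripper_force: 27.3
t: 11.45
position: [0.641, 0.2212, 0.1483]
ee_rot: [-2.293, -2.147, -0.0]
contact_force: [-0.6, -0.0, -0.5]
opening: 0.557
gripper_force: 27.3
```

```bash
python3 -m handwheel '[[0,0.0003,0,0,0,0,-1],[0,0.0003,0,0,0,0,-1],[0,0.0003,0,0,0,0,-1],[0,0.0003,0,0,0,0,-1],[0,0.0003,0,0,0,0,-1],[0,0.0003,0,0,0,0,-1],[0,0.0002,0,0,0,0,-1],[0,0,0,0,0,0,-1],[0,0,0,0,0,0,-1],[0,0,0,0,0,0,-1]]'
```

```text
t: 12.7
position: [0.6428, 0.2211, 0.1483]
ee_rot: [-2.293, -2.147, 0.0]
contact_force: [-3.6, 0.3, -0.0]
opening: 0.558
gripper_force: 27.3
```

```bash
python3 -m handwheel '[[0,0.0002,0,0,0,0,-1],[0,0.0002,0,0,0,0,-1],[0,0.0002,0,0,0,0,-1],[0,0.0002,0,0,0,0,-1],[0,0.0002,0,0,0,0,-1],[0,0.0002,0,0,0,0,-1],[0,0.0002,0,0,0,0,-1],[0,0.0002,0,0,0,0,-1],[0,0,0,0,0,0,-1],[0,0,0,0,0,0,-1]]'
```

```text
t: 13.95
position: [0.6432, 0.2212, 0.1478]
ee_rot: [-2.291, -2.146, 0.004]
contact_force: [-11.0, 0.7, 0.3]
opening: 0.555
gripper_force: 27.6
```

```bash
python3 -m handwheel '[[0,-0.0006,0,0,0,0,-1],[0,-0.0006,0,0,0,0,-1],[-0.002,0,0,0,0,0,-1],[-0.003,0,0,0,0,0,-1],[-0.003,0,0,0,0,0,-1],[-0.003,0,0,0,0,0,-1],[-0.002,0,0,0,0,0,-1],[0,0,0,0,0,0,-1],[0,0,0,0,0,0,-1],[0,0,0,0,0,0,-1]]'
```

```text
t: 15.2
position: [0.6421, 0.2085, 0.1482]
ee_rot: [-2.292, -2.147, 0.001]
contact_force: [-5.6, 1.4, -0.7]
opening: 0.56
gripper_force: 27.4
```

```bash
python3 -m handwheel '[[-0.0003,0,0,0,0,0,-1],[-0.0003,0,0,0,0,0,-1],[-0.0003,0,0,0,0,0,-1],[-0.0003,0,0,0,0,0,-1],[-0.0003,0,0,0,0,0,-1],[-0.0003,0,0,0,0,0,-1],[-0.0002,0,0,0,0,0,-1],[0,0,0,0,0,0,-1],[0,0,0,0,0,0,-1],[0,0,0,0,0,0,-1]]'
```

```text
t: 16.45
position: [0.6419, 0.2067, 0.1481]
ee_rot: [-2.292, -2.147, 0.0]
contact_force: [-4.8, 3.1, -2.8]
opening: 0.555
gripper_force: 27.4
```

```bash
python3 -m handwheel '[[-0.0002,0,0,0,0,0,-1],[-0.0002,0,0,0,0,0,-1],[-0.0002,0,0,0,0,0,-1],[-0.0002,0,0,0,0,0,-1],[-0.0002,0,0,0,0,0,-1],[0,0,0,0,0,0,-1],[0,0,0,0,0,0,-1],[0,0,0,0,0,0,-1],[0,0,0,0,0,0,-1],[0,0,0,0,0,0,-1]]'
```

```text
t: 17.7
position: [0.6419, 0.2057, 0.1481]
ee_rot: [-2.292, -2.147, 0.0]
contact_force: [-5.0, 3.0, -2.2]
opening: 0.555
gripper_force: 27.4
```

```bash
python3 -m handwheel '[[-0.0003,0,0,0,0,0,-1],[-0.0003,0,0,0,0,0,-1],[-0.0003,0,0,0,0,0,-1],[-0.0003,0,0,0,0,0,-1],[-0.0003,0,0,0,0,0,-1],[-0.0003,0,0,0,0,0,-1],[-0.0002,0,0,0,0,0,-1],[0,0,0,0,0,0,-1],[0,0,0,0,0,0,-1],[0,0,0,0,0,0,-1]]'
```

```text
t: 18.95
position: [0.6417, 0.2037, 0.1481]
ee_rot: [-2.292, -2.147, 0.0]
contact_force: [-5.5, 3.3, -3.0]
opening: 0.556
gripper_force: 27.4
```

```bash
python3 -m handwheel '[[-0.0003,0,0,0,0,0,-1],[-0.0003,0,0,0,0,0,-1],[-0.0003,0,0,0,0,0,-1],[-0.0003,0,0,0,0,0,-1],[-0.0003,0,0,0,0,0,-1],[-0.0003,0,0,0,0,0,-1],[-0.0002,0,0,0,0,0,-1],[0,0,0,0,0,0,-1],[0,0,0,0,0,0,-1],[0,0,0,0,0,0,-1]]'
```

```text
t: 20.2
position: [0.6416, 0.2017, 0.1481]
ee_rot: [-2.292, -2.147, 0.0]
contact_force: [-5.1, 2.8, -3.3]
opening: 0.553
gripper_force: 27.4
```

```bash
python3 -m handwheel '[[-0.0003,0,0,0,0,0,-1],[-0.0003,0,0,0,0,0,-1],[-0.0003,0,0,0,0,0,-1],[-0.0003,0,0,0,0,0,-1],[-0.0003,0,0,0,0,0,-1],[-0.0003,0,0,0,0,0,-1],[-0.0002,0,0,0,0,0,-1],[0,0,0,0,0,0,-1],[0,0,0,0,0,0,-1],[0,0,0,0,0,0,-1]]'
```

```text
t: 21.45
position: [0.6415, 0.2006, 0.1483]
ee_rot: [-2.291, -2.147, -0.002]
contact_force: [-4.6, 6.2, -2.2]
opening: 0.554
gripper_force: 27.4
```

```bash
python3 -m handwheel '[[0.0002,-0.0003,0.0005,0,0,0,-1],[0,0,0.0005,0,0,0,-1],[0,0,0,0,0,0,-1],[0,0,0,0,0,0,0.2],[0,0,0,0,0,0,0.4],[0,0,0,0,0,0,0.6],[0,0,0,0,0,0,0.6],[0,0,0,0,0,0,0.6],[0,0,0,0,0,0,0.6],[0,0,0,0,0,0,0.6]]'
python3 -m handwheel '[[0,0,0,0,0,0,0.6],[0,0,0,0,0,0,0.6],[0,0,0,0,0,0,0.6],[0,0,0,0,0,0,0.6],[0,0,0,0,0,0,0.6],[0,0,0,0,0,0,0.6],[0,0,0,0,0,0,0.6],[0,0,0,0,0,0,0.6],[0,0,0,0,0,0,0.6],[0,0,0,0,0,0,0.6]]'
python3 - <<'E'
from h import *
s,im,d,c=cam("wrist"); np.savez("w3.npz",im=im,d=d,p=s["position"],r=s["ee_rot"])
s2,a,b,_=cam("side"); np.savez("side2.npz",im=a,d=b)
z=cv2.resize(a[160:310,160:360],(800,600),interpolation=cv2.INTER_CUBIC)
cv2.imwrite("pics/m.png",np.hstack([cv2.resize(z,(400,300)),cv2.resize(im,(400,300))]))
to(.6415,.2006,.1475,86.2)
E
```

```text
t: 22.7
position: [0.6416, 0.1993, 0.1473]
ee_rot: [-2.293, -2.147, 0.0]
contact_force: [-0.6, 0.1, -0.0]
opening: 0.806
gripper_force: 0.0
t: 23.95
position: [0.6416, 0.1993, 0.1473]
ee_rot: [-2.293, -2.147, -0.0]
contact_force: [-0.8, 0.2, 0.1]
opening: 0.8
gripper_force: 0.0
t 24.05 pos [0.6416 0.1993 0.1474] heading 86.22 tilt [-0.      0.0001] F [-0.09  0.4  -0.28]
shift [ 0.0013 -0.0002 -0.0001] turn 0.0003
```

View pics/m.png

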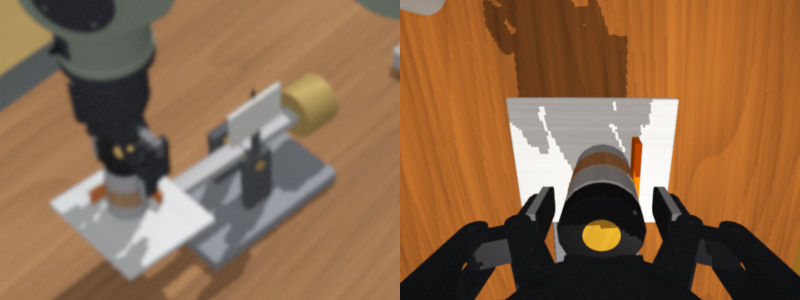

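Left: the canister stands in the corner of the stop with the fingers clear of it. Right: the lid centre is at about (402,472) in full wrist pixels. Next I'll measure the height and tilt of the pan.

```bash
python3 - <<'E'
from h import *
c=imaging.calibration("side")
A=np.load("side.npz");B=np.load("side2.npz")
for p in [(225,290),(205,270),(240,280)]: print(p,world(c,A["d"],[p])[0].round(4),world(c,B["d"],[p])[0].round(4))
w=np.load("w3.npz");s=dict(position=w["p"],ee_rot=w["r"]);c=imaging.calibration("wrist");T=pose(s)
for p in [(235,215),(270,300),(500,215),(540,230),(250,350),(402,472),(402,460)]:
    q=world(c,w["d"],[p],s)[0]; print(p,q.round(4),(T[:3,:3].T@(q-T[:3,3])).round(4))
E
```

```text
(225, 290) [0.5819 0.2579 0.1149] [0.5833 0.2569 0.1127]
(205, 270) [0.655  0.2492 0.1133] [0.6551 0.2491 0.1131]
(240, 280) [0.5793 0.2165 0.1115] [0.5797 0.2162 0.1109]
(235, 215) [0.5977 0.2379 0.1117] [ 0.0356 -0.0464  0.0356]
(270, 300) [0.6198 0.2087 0.1563] [ 0.0079 -0.0224 -0.009 ]
(500, 215) [ 7.939e-01  2.024e-01 -1.000e-04] [0.0132 0.1518 0.1474]
(540, 230) [8.299e-01 1.869e-01 6.000e-04] [1.000e-04 1.887e-01 1.467e-01]
(250, 350) [0.5934 0.1529 0.1064] [-0.0495 -0.045   0.0409]
(402, 472) [0.6568 0.2169 0.2457] [ 0.0186  0.014  -0.0983]
(402, 460) [0.6573 0.2166 0.2431] [ 0.0184  0.0145 -0.0958]
```

```bash
python3 - <<'E'
from h import *
w=np.load("w3.npz");s=dict(position=w["p"],ee_rot=w["r"]);c=imaging.calibration("wrist");T=pose(s)
im=w["im"].astype(int);m=((im[...,2]>170)&(im[...,1]>120)&(im[...,0]<90)).astype(np.uint8);m[:340]=0
n,_,st,ce=cv2.connectedComponentsWithStats(m);i=1+np.argmax(st[1:,4]);print(st[i],ce[i])
q=onz(c,[tuple(ce[i])],.1925,s)[0];print(q.round(4),world(c,w["d"],[tuple(ce[i])],s).round(4),(T[:3,:3].T@(q-T[:3,3])).round(4))
E
```

```text
[ 292  360   61   42 1985] [321.55717884 379.82921914]
[0.6412 0.1951 0.1925] [[0.6413 0.1971 0.1951]] [-0.0042 -0.0002 -0.0452]
```

```bash
python3 -m handwheel '[[0,0,0,0,0,0,0.6],[0,0,0,0,0,0,0.6],[0,0,0,0,0,0,0.6],[0,0,0,0,0,0,0.6],[0,0,0,0,0,0,0.6],[0,0,0,0,0,0,0.6],[0,0,0,0,0,0,0.6],[0,0,0,0,0,0,0.6],[0,0,0,0,0,0,0.6],[0,0,0,0,0,0,0.6]]'
python3 - <<'E'
from h import *
s,im,d,c=cam("wrist")
for p in [(235,215),(250,350)]: print(world(c,d,[p],s)[0].round(4))
E
```

```text
t: 25.3
position: [0.6416, 0.1993, 0.1473]
ee_rot: [-2.294, -2.147, -0.0]
contact_force: [-0.4, 0.3, -0.1]
opening: 0.8
gripper_force: 0.0
[0.5975 0.2378 0.1112]
[0.5933 0.1527 0.1061]
```

```bash
python3 -m handwheel '[[-0.002,-0.0008,0,0,0,0,0.4],[0,0,0,0,0,0,0.25],[0,0,0,0,0,0,0.2],[0,0,0,0,0,0,0.17],[0,0,0,0,0,0,0.15],[0,0,0,0,0,0,0.13],[0,0,0,0,0,0,0.11],[0,0,0,0,0,0,0.09],[0,0,0,0,0,0,0.07],[0,0,0,0,0,0,0.05]]' 10
```

```text
t: 26.6
position: [0.6407, 0.1974, 0.1473]
ee_rot: [-2.293, -2.147, -0.0]
contact_force: [-1.1, -0.3, 0.9]
opening: 0.559
gripper_force: 21.1
```

```bash
python3 -m handwheel '[[0,0,-0.001,0,0,0,0],[0,0,-0.001,0,0,0,0],[0,0,-0.002,0,0,0,0],[0.0005,-0.0005,-0.003,0,0,0,0],[0.0005,-0.0005,-0.005,0,0,0,-0.2],[0,0,-0.008,0,0,0,-0.4],[0,0,-0.012,0,0,0,-1],[0,0,-0.015,0,0,0,-1],[0,0,-0.015,0,0,0,-1],[0,0,-0.01,0,0,0,-1]]'
python3 - <<'E'
from h import *
to(.5785,-.287,.219,86.2); print(manip.get_state()["gripper_force"])
w=np.load("w1.npz")
E
```

```text
t: 27.85
position: [0.64, 0.1984, 0.2207]
ee_rot: [2.293, 2.147, 0.001]
contact_force: [0.2, 0.0, -2.4]
opening: 0.556
gripper_force: 21.1
t 27.85 pos [0.64   0.1984 0.2207] heading 86.21 tilt [0.0009 0.0004] F [ 0.16  0.03 -2.39]
shift [-0.4884 -0.0293  0.0014] turn 0.0002
21.125109270215034
```

```bash
python3 -m handwheel '[[-0.009,-0.018,0,0,0,0,-1],[-0.018,-0.035,0,0,0,0,-1],[-0.018,-0.035,0,0,0,0,-1],[-0.018,-0.035,0,0,0,0,-1],[-0.022,-0.032,0,0,0,0,-1],[-0.032,-0.015,0,0,0,0,-1],[-0.04,0,0,0,0,0,-1],[-0.044,0.003,0,0,0,0,-1],[-0.044,0.003,0,0,0,0,-1],[-0.04,0.006,0,0,0,0,-1]]' 30
python3 -c "
from h import *
to(.579,-.286,.2,86.2)"
```

```text
t: 29.1
position: [0.4633, -0.0772, 0.2197]
ee_rot: [2.294, 2.146, 0.0]
contact_force: [0.3, -0.5, -2.1]
opening: 0.553
gripper_force: 32.3
t 29.1 pos [ 0.4633 -0.0772  0.2197] heading 86.2 tilt [ 0.0004 -0.0002] F [ 0.3  -0.47 -2.12]
shift [-0.2007  0.1293  0.0198] turn -0.0
```

```bash
python3 -m handwheel '[[-0.036,0.014,0,0,0,0,-1],[-0.035,0.025,0,0,0,0,-1],[-0.035,0.025,0,0,0,0,-1],[-0.035,0.025,0,0,0,0,-1],[-0.033,0.022,0,0,0,0,-1],[-0.017,0.012,0,0,0,0,-1],[-0.01,0.006,0,0,0,0,-1],[0,0,0,0,0,0,-1],[0,0,0,0,0,0,-1],[0,0,0,0,0,0,-1]]'
python3 - <<'E'
from h import *
s,im,d,c=cam("wrist"); cv2.imwrite("pics/w4.png",im); np.savez("w4.npz",im=im,d=d,p=s["position"],r=s["ee_rot"])
to(.579,-.286,.2,86.2)
E
```

```text
t: 30.35
position: [0.5787, -0.2841, 0.2196]
ee_rot: [-2.293, -2.147, -0.0]
contact_force: [0.9, 0.1, -3.4]
opening: 0.551
gripper_force: 32.3
t 30.4 pos [ 0.5788 -0.2842  0.2195] heading 86.24 tilt [0.0001 0.0001] F [-0.09  0.37 -3.49]
shift [-0.0018  0.0004  0.0195] turn 0.0007
```

View pics/w4.png

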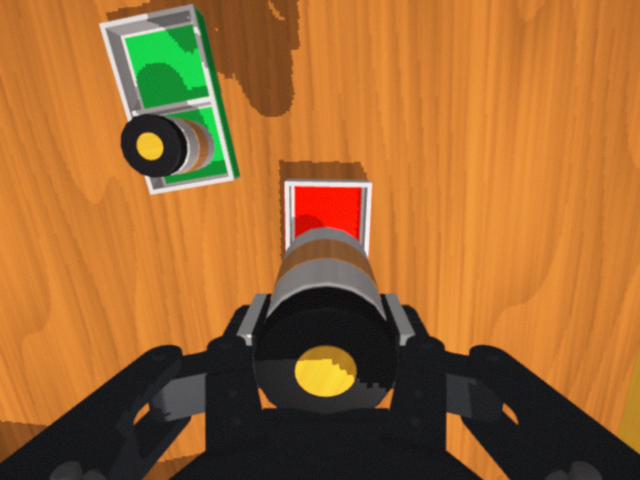

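The red tray's +y rim runs (286,182)→(372,182), with its sides going down the picture from there. It lies square with the tool. The free pocket is under the canister.

```bash
python3 - <<'E'
from h import *
w=np.load("w4.npz");s=dict(position=w["p"],ee_rot=w["r"]);c=imaging.calibration("wrist");T=pose(s)
P=onz(c,[(286,182),(372,182)],.028,s)
for p in P: print(p.round(4),(T[:3,:3].T@(p-T[:3,3])).round(4))
m=P.mean(0);e=(P[1]-P[0])/np.linalg.norm(P[1]-P[0]);ey=np.array([-e[1],e[0],0])
k=m-.039*ey;print("heading",np.degrees(np.arctan2(e[1],e[0]))+90,"pocket",k.round(4),(T[:3,:3].T@(k-T[:3,3])).round(4))
E
```

```text
[ 0.5447 -0.2454  0.028 ] [ 0.0364 -0.0365  0.1916]
[ 0.6272 -0.2508  0.028 ] [0.0364 0.0462 0.1916]
heading 86.22775821513272 pocket [ 0.5834 -0.287   0.028 ] [-0.0026  0.0048  0.1916]
```

```bash
python3 -m handwheel '[[-0.0026,0.0046,0,0,0,0,-1],[0,0,0.02,0,0,0,-1],[0,0,0.03,0,0,0,-1],[0,0,0.035,0,0,0,-1],[0,0,0.035,0,0,0,-1],[0,0,0.025,0,0,0,-1],[0,0,0.015,0,0,0,-1],[0,0,0.008,0,0,0,-1],[0,0,0.002,0,0,0,-1],[0,0,0,0,0,0,-1]]'
python3 -m handwheel '[[0,0,0.001,0,0,0,-1],[0,0,0.001,0,0,0,-1],[0,0,0.001,0,0,0,-1],[0,0,0.001,0,0,0,-1],[0,0,0.0005,0,0,0,-1],[0,0,0.0005,0,0,0,-1],[0,0,0,0,0,0,-1],[0,0,0,0,0,0,-1],[0,0,0,0,0,0,-1],[0,0,0,0,0,0,-1]]'
```

```text
t: 31.65
position: [0.5835, -0.2877, 0.0499]
ee_rot: [2.293, 2.146, 0.001]
contact_force: [-0.1, -0.0, -3.1]
opening: 0.559
gripper_force: 32.4
t: 32.9
position: [0.5832, -0.2875, 0.0443]
ee_rot: [-2.293, -2.147, -0.0]
contact_force: [-0.1, -1.0, -3.1]
opening: 0.555
gripper_force: 32.4
```

```bash
python3 -m handwheel '[[0,0,0.0004,0,0,0,-1],[0,0,0,0,0,0,-1],[0,0,0.0004,0,0,0,-1],[0,0,0,0,0,0,-1],[0,0,0.0004,0,0,0,-1],[0,0,0,0,0,0,-1],[0,0,0.0003,0,0,0,-1],[0,0,0,0,0,0,-1],[0,0,0,0,0,0,-1],[0,0,0,0,0,0,-1]]'
```

```text
t: 34.15
position: [0.5833, -0.2874, 0.0432]
ee_rot: [2.294, 2.147, 0.0]
contact_force: [-2.0, 2.6, 7.8]
opening: 0.548
gripper_force: 33.3
```

```bash
python3 -m handwheel '[[0,0,-0.0004,0,0,0,-1],[0,0,0,0,0,0,0],[0,0,0,0,0,0,0.1],[0,0,0,0,0,0,0.2],[0,0,0,0,0,0,0.4],[0,0,0,0,0,0,0.6],[0,0,0,0,0,0,0.8],[0,0,0,0,0,0,0.8],[0,0,-0.01,0,0,0,0.8],[0,0,-0.02,0,0,0,0.8]]' 20
python3 -m handwheel '[[0,0,-0.03,0,0,0,0.8],[0,0,-0.04,0,0,0,0.8],[0,0,-0.04,0,0,0,0.8],[0.02,0,-0.03,0,0,0,0.8],[-0.03,0,0,0,0,0,0.8],[-0.03,0,0,0,0,0,0.8],[-0.02,0,0,0,0,0,0.8],[0,0,0,0,0,0,0.8],[0,0,0,0,0,0,0.8],[0,0,0,0,0,0,0.8]]'
python3 - <<'E'
from h import *
s,im,d,c=cam("wrist"); cv2.imwrite("pics/w5.png",im); np.savez("w5.npz",im=im,d=d,p=s["position"],r=s["ee_rot"])
to(.583,-.287,.2,86.2)
E
```

```text
t: 35.4
position: [0.583, -0.2874, 0.074]
ee_rot: [-2.293, -2.147, 0.0]
contact_force: [0.3, -0.1, 0.1]
opening: 0.903
gripper_force: 0.0
t: 36.65
position: [0.5795, -0.3465, 0.2137]
ee_rot: [2.292, 2.148, 0.001]
contact_force: [0.2, -0.8, -0.2]
opening: 0.901
gripper_force: 0.0
t 36.7 pos [ 0.5795 -0.3467  0.2136] heading 86.27 tilt [0.0003 0.0002] F [-0.4  -0.04  0.1 ]
shift [ 0.0598 -0.0004  0.0136] turn 0.0012
```

View pics/w5.png

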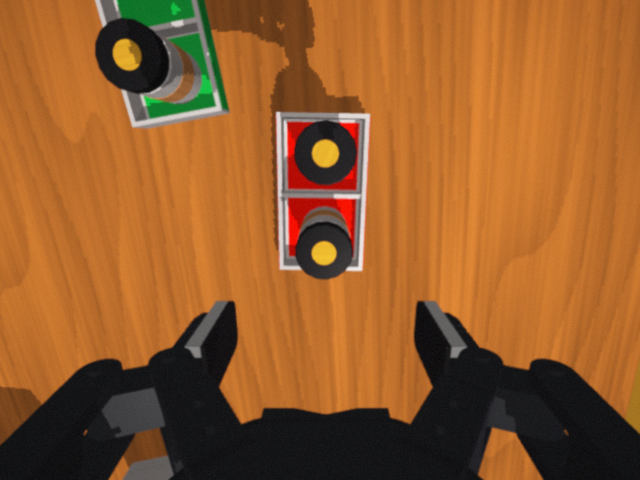

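The picture shows the canister upright in the red tray's free pocket, lid at (325,153). The sorted canister is at (324,253), undisturbed, and the hand is well clear.

```bash
python3 - <<'E'
from h import *
w=np.load("w5.npz");s=dict(position=w["p"],ee_rot=w["r"]);c=imaging.calibration("wrist")
print(onz(c,[(325,153),(324,253)],.089,s).round(4), onz(c,[(278,114),(369,114),(280,270),(361,270)],.028,s).round(4), world(c,w["d"],[(325,153)],s).round(4))
print(order.job_done())
E
```

```text
[[ 0.5848 -0.2817  0.089 ]
 [ 0.5788 -0.3603  0.089 ]] [[ 0.5449 -0.2465  0.028 ]
 [ 0.6263 -0.2519  0.028 ]
 [ 0.5315 -0.3949  0.028 ]
 [ 0.6137 -0.4003  0.028 ]] [[ 0.5848 -0.2817  0.089 ]]
the job is handed in; nothing more can be done
None
```

The pan stayed up with the canister snug in the corner stop, so I judged it short, set it upright in the red tray's free pocket (about 6 mm off centre by the wrist camera) and handed the job in; no verdict came back.

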